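Warm the third ramekin in the self-closing cabinet

ROBOT

A 6-joint arm with a two-finger parallel gripper is mounted at the origin on the work surface. World frame = base frame: x ahead of the robot, y to its left, z up, the work surface at z = 0. Lengths are in m, angles in degrees, forces in N, time in s.
With the tool pointing down it reaches from about 0.25 to 0.725 m from the base axis. Payload 9.7 kg.
Tool frame: the origin (TCP) lies between the finger pads; the fingertips stand bot.tcp_to_tips ahead of it and the grasp point (between the pads) lies 11 mm behind it (bot.tcp_to_tips is the distance from the TCP to the fingertips, in m); z points along the fingers, y is the line along which they close (so a half turn about z gives the same grasp; the last joint's range is limited). The gripper opens to 85 mm and grips with 20 to 120 N. Pads are 22 mm wide; open, the fingers measure 114 mm over their backs; the gripper's body (76 mm by 85 mm) begins 54 mm behind the grasp point. The pads swing forward as they close: fully open they stand 13 mm farther back than shut.
Start: joints at [74.313, 4.979, 10.078, 95.1, 0, 90], TCP at [0.149, 0.53, 0.239] pointing down, gripper open.
Joint ranges: [-179.16, 179.16], [-48.56, 103.87], [-65.8, 70.77], [-126.05, 130.52], [-82.76, 87.17], [-180, 180]. Speed limits (degrees/s): [127.2, 127.2, 147.25, 180, 180, 180].

INTERFACE

Orientations are given as [roll, pitch, yaw] about the fixed x, y, z axes, in that order (R = Rz(yaw) Ry(pitch) Rx(roll)).
In Python, from workcell import bot gives the robot as it stands. The module is installed in compiled form; this text tells all that it offers.
- The arm moves only by the tool carry_out, never from a script. Its arguments are lists of equal length, an entry for each row: "linear": the shift along the world's x, y, z normalised to -1 to 1, where 1 is 2 cm, a list of three; "rotation": the turn, a rotation vector about the world's x, y, z normalised to -1 to 1, where 1 is 8 degrees, a list of three; "grip": the closure, from -1 (fully open) to 1 (shut). In form: {"linear": [[tx, ty, tz], ...], "rotation": [[rx, ry, rz], ...], "grip": [grip, ...]}. A call has 1 to 12 rows; each row shifts and turns the commanded pose from where the row before left it; what a row does not reach is not made up. A row lasts 1/10 s, in which the tool goes at most 50 mm and 8.59 degrees, less where a joint would pass 70% of its speed; a pose out of reach is approached as far as the arm can. A call with a number of a shift or a turn outside -1 to 1 is refused whole. A call with a gripper value outside its range is refused whole. The fingers move at their own pace and stop on an object; "grip_force" is the grip in N (left out, the last holds). Time passes only in rows, so rows that do not move let the fingers close. It gives the time, the measured TCP pose, the force, the opening and the grip force at its end, in the units of the state.
- bot.get_obs(): the state, without advancing time (a new reading comes with each control period).
- bot.camera(name): name is "scene" or "top"; returns the picture (400x640x3 uint8, blue, green, red); there is no depth.
- bot.camera_model(name): a dict with "fx", "fy", "cx", "cy" (pixels), "camera_from_world" (4x4, takes a point from world to camera coordinates). Camera axes: x right, y up, looking along -z (the intrinsics and any distortion apply to the point x, -y, -z); pixel columns grow to the right and rows downward; lengths in m; the calibration is good to about 2 mm. A picture is of the moment at which its call begins. camera_model takes no time and is no camera call.
- bot.job_done(): hands the job in; it is judged then, once.
The state is a dict: "time": time; "q": joint angles; "qd": joint speeds; "joint_efforts": joint torques, N m; "ee_pos": TCP position; "tcp_rot": TCP orientation; "wrist_force": force on the tool from outside, world axes, zero at the start; "torque": the same for the moment, N m; "opening": finger opening in m; "grasp_force": force on a finger pad.
Only numpy, scipy, OpenCV 4.12 (cv2) and the standard library are available. Lean on these libraries where they do the work, as an engineer would, in place of code of your own. Each camera call takes 0.05 s, during which the arm holds its last target. There are 200 camera calls.

TASK

Put the ramekin that stands outside into the warming cabinet with the other two: press the sprung sliding door back and slide the ramekin in through the doorway before the door creeps shut. Once the door has shut fully behind it, press the flat start key on the control end just until it gives (do not lean on it hard). Keep the ramekin upright and leave the two inside and everything else on the counter where they are.

Things in the scene. Friction and masses are not known exactly. Their poses are not given: they have to be found in the camera images.
- cabinet: clear acrylic warming cabinet fixed to the counter, 200 deep (x) x 435 wide (y) x 180 mm high; origin: centre of the footprint on the counter. Own axes: +x from the door side to the back, +y towards its white control end, z up; yaw within 9 degrees of the world's. Inside is one room, x -94..+96, y -208..+130 mm, floor 4 mm up; front from y -45 to +130 is a fixed clear panel
- doorway (a point): fixed point of the cabinet: middle of the doorway at floor level, in the front plane of the door (cabinet x -109, y -127.5, z 4 mm). The clear opening is 164 mm wide (cabinet y -209..-45) and 158 mm high
- sill (a point): fixed point of the cabinet: the sill's foot on the counter (cabinet x -150, y -127.5). The bevelled sill rises from here to 4 mm at cabinet x -112 along the whole doorway, so things slide straight in
- top_rail (a point): fixed point of the cabinet: lower front edge of the alloy rail over the doorway (cabinet x -114, 166 mm up); the rail's top and the clear roof behind it are 180 mm up
- door (a joint): the sliding clear door, 5 mm thick (cabinet x -109..-104): 0 shut, grows as it slides to the cabinet's +y, 0.165 m fully open. A weak spring (1.3 N) always shuts it against a slow damper (110 N s/m both ways): let go, it creeps shut at about 12 mm/s, some 14 s from fully open; pushing it open takes 7 N at 0.05 m/s, 12 N at 0.1 m/s. It may be helped shut
- door_pull (a point): centre of the door's pull, which moves with the door: an upright alloy blade 10 mm thick (y) standing 30 mm out from the door towards -x (cabinet x -139..-109), from 32 to 132 mm above the counter. With the door shut its centre is at cabinet x -124, y -176. Push its -y face to open
- key_top (a point): centre of the top face of the flat membrane start key, 40 (x) x 50 mm (y), facing up, 154 mm above the counter (cabinet x -68, y +177), a ring printed on it; it lies on the deck of the white control end (cabinet y +132..+222, 150 mm high)
- start_key (a joint): travel of the start key, positive down: 0 at rest, 0.0015 m fully down; it starts to move at 2 N, counts at 0.001 m (4 N), and is fully down at 5 N
- ramekin: the ramekin to load: white fluted ceramic, round, 68 mm across the rim (66 below), 45 mm high, wall 4.5 mm, about 170 g, empty; origin: centre of its underside; stands on the counter in front of the cabinet (the ramekins that start inside are the other two)
- ramekin_in1: same ramekin, inside the cabinet behind the fixed panel, nearer the doorway; origin: centre of its underside
- ramekin_in2: same ramekin, inside the cabinet behind the fixed panel, nearer the control end; origin: centre of its underside
- sugar_pot: white lidded sugar pot with a knob, 72 mm across, 85 mm high, on the counter in front of the cabinet, to one side of the doorway; it and the outside ramekin may have changed places; origin: centre of its underside
- trivet: round cork trivet, 200 mm across, 10 mm thick, fixed on the counter; origin: centre of its underside
- tumbler: green glass tumbler, 72 mm across, 100 mm high, on the trivet; origin: centre of its underside
- measuring_cup: stainless measuring cup, 68 mm across, 50 mm high, flat handle 90 mm out along its -x, on the trivet; origin: centre of its underside
- spatula: spatula lying on the trivet, 250 mm long; origin: near the middle of its underside
- mug: blue mug, 82 mm across, 95 mm high, on the counter beyond the cabinet's control end; origin: centre of its underside

How it is judged (in metres and radians):
On the way, in this order (a step that is already met when the one before it is completed fails the run):
1. the door is pressed back wide enough for the ramekin, which is still outside (value of joint door above 0.065 m and x of ramekin in the frame of cabinet below -0.1 m), for 0.1 s.
2. the ramekin stands upright on the cabinet floor, wholly behind the door's plane (x of ramekin in the frame of cabinet between -0.069 and 0.07 m and y of ramekin in the frame of cabinet between -0.18 and 0.1 m and z of ramekin in the frame of cabinet below 0.012 m and angle between ramekin's own z axis and vertical below 0.12 rad), for 0.1 s.
3. the door is shut (within 5 mm) with the ramekin inside (value of joint door below 0.005 m and x of ramekin in the frame of cabinet above -0.069 m), for 0.2 s.
4. the start key is pressed until it gives (1 mm, 4 N) while the door is shut (value of joint start_key above 0.001 m and value of joint door below 0.005 m), for 0.1 s.
At the end, for the whole second after the job is handed in: The outside ramekin stands upright (within 7 degrees) and still on the cabinet floor behind the door's plane, the door is shut within 5 mm, and the start key has been pressed and let go (all of step 3 and value of joint start_key below 0.0006 m and x of ramekin in the frame of cabinet below 0.07 m and y of ramekin in the frame of cabinet between -0.18 and 0.1 m and z of ramekin in the frame of cabinet below 0.012 m and angle between ramekin's own z axis and vertical below 0.12 rad and linear speed of ramekin below 0.01 m/s); the robot touches nothing.
It fails at once if the ramekin is tipped over 35 degrees (angle between ramekin's own z axis and vertical above 0.6 rad).
It fails at once if a ramekin inside is shifted over 25 mm (distance of any of ramekin_in1, ramekin_in2 from where it was at the start of the episode above 0.025 m).
It fails at once if something else on the counter is shifted over 30 mm (distance of any of sugar_pot, mug, tumbler, measuring_cup, spatula from where it was at the start of the episode above 0.03 m).
It fails at once if the start key is pressed with over 40 N (contact force between anything else and start_key above 40 N).
It also fails if it takes over 72 s, if anything falls off the work surface, if the arm or the gripper's body presses on something with over 40 N, if the wrist force passes 120 N, or if a joint passes its speed limit or range.

## Working session

There is one attempt and no reset: what is moved stays moved. The work goes in short steps, Python scripts to look and compute and a tool call to move; the robot and the scene stay as the last step left them, time stands still between calls to the robot, and variables do not carry over. Pictures are saved under pics/ and viewed, at most 10 in all, crops included, and the job is handed in when it is done.

Besides the shell and the picture viewer there is one more tool, called as name(argument=value, ...) on one line, values as JSON. carry_out: Moves the arm, as the interface text tells. Its arguments: {"type":"object","properties":{"linear":{"type":"array","items":{"type":"array","items":{"type":"number"}}},"rotation":{"type":"array","items":{"type":"array","items":{"type":"number"}}},"grip":{"type":"array","items":{"type":"number"}},"grip_force":{"type":"number"}},"required":["linear","rotation","grip"]}

```bash
mkdir -p pics
cat > h.py <<'E'
import numpy as np, cv2
from workcell import bot
def ray(name,u,v):
    m=bot.camera_model(name);T=np.array(m["camera_from_world"])
    d=np.array([(u-m["cx"])/m["fx"],-(v-m["cy"])/m["fy"],-1.])
    R=T[:3,:3];return -R.T@T[:3,3],R.T@d
def onz(name,u,v,z):
    o,d=ray(name,u,v);return o+d*(z-o[2])/d[2]
def proj(name,p):
    m=bot.camera_model(name);T=np.array(m["camera_from_world"])
    c=T[:3,:3]@np.array(p)+T[:3,3];return np.array([m["cx"]+m["fx"]*c[0]/-c[2],m["cy"]-m["fy"]*c[1]/-c[2]])
E
python3 - <<'E'
from h import *
for n in("scene","top"):
    cv2.imwrite(f"pics/{n}0.png",bot.camera(n)); m=bot.camera_model(n)
    print(n,{k:m[k] for k in m if k!="camera_from_world"}, ray(n,320,200))
o=bot.get_obs();print(o,bot.tcp_to_tips)
E
```

```text
scene {'fx': 461.4735002416248, 'fy': 461.4735002416248, 'cx': 320.0135152541399, 'cy': 194.6054429758694} (array([0.72197768, 0.36957706, 1.2565071 ]), array([-0.15249664, -0.25263323, -0.95554062]))
top {'fx': 416.0180919729105, 'fy': 416.0180919729105, 'cx': 326.71827240305845, 'cy': 193.00392221951424} (array([0.30673467, 0.06777486, 1.30136633]), array([ 0.16114805,  0.00401721, -0.98719743]))
{'time': 0.1, 'q': array([7.43128920e+01, 5.00709116e+00, 1.00380210e+01, 9.50995486e+01,
       1.91674260e-03, 8.99986555e+01]), 'qd': array([ 0.02623155, -0.02752757,  0.05056805, -0.00117141, -0.0410622 ,
        0.02371794]), 'joint_efforts': array([ 3.96957903e-04, -5.21561873e+01,  4.65654051e+01,  1.60446041e-02,
       -1.12783229e-05,  7.14502249e-06]), 'ee_pos': array([0.14864728, 0.52932096, 0.23865347]), 'tcp_rot': array([-1.79931381e+02, -1.91835147e-03,  1.64314234e+02]), 'wrist_force': array([-0.38582745,  1.3981191 , -0.78588107]), 'torque': array([-0.00141731,  0.00628784,  0.01174524]), 'grasp_force': 0.0, 'opening': 0.08530768243269418} 0.008
```

View pics/scene0.png

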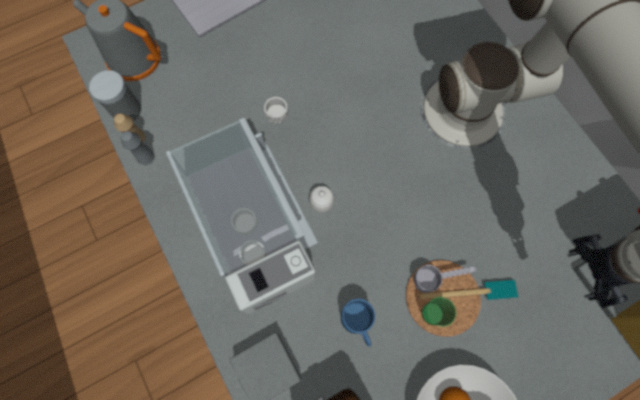

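View pics/top0.png

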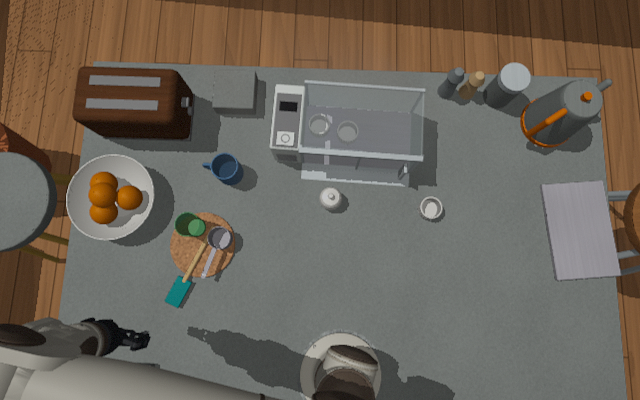

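The scene view shows the outside ramekin at (275,107), the sugar pot at (321,196) and the key at (295,261). The top view shows the ramekin at (431,208), the pot at (331,199), the key at (286,139) and the door pull near (404,172). I'll enlarge both around the cabinet.

Run:
```python
from h import *
t=cv2.imread("pics/top0.png")[70:220,260:450];cv2.imwrite("pics/t1.png",cv2.resize(t,None,fx=4,fy=4,interpolation=cv2.INTER_CUBIC)) 
s=cv2.imread("pics/scene0.png")[90:315,155:345];cv2.imwrite("pics/s1.png",cv2.resize(s,None,fx=2.6,fy=2.6,interpolation=cv2.INTER_CUBIC))
```

```text
(no output)
```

View pics/t1.png

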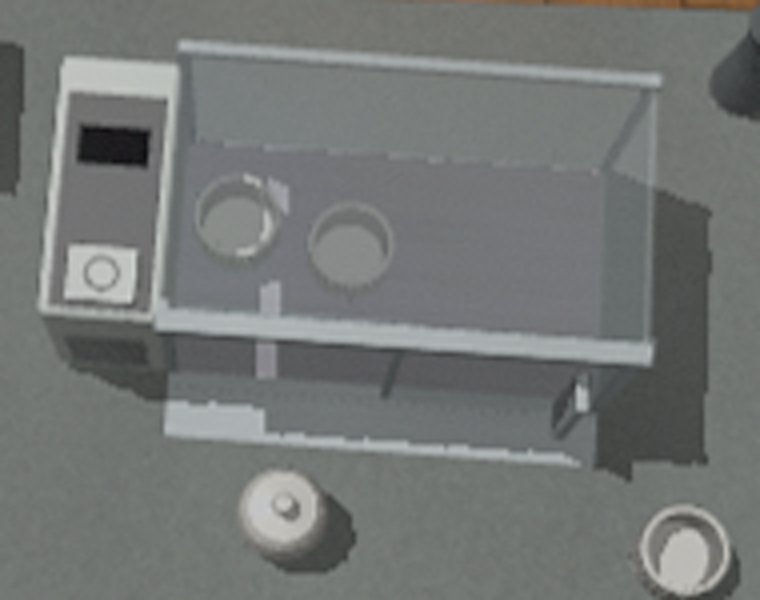

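View pics/s1.png

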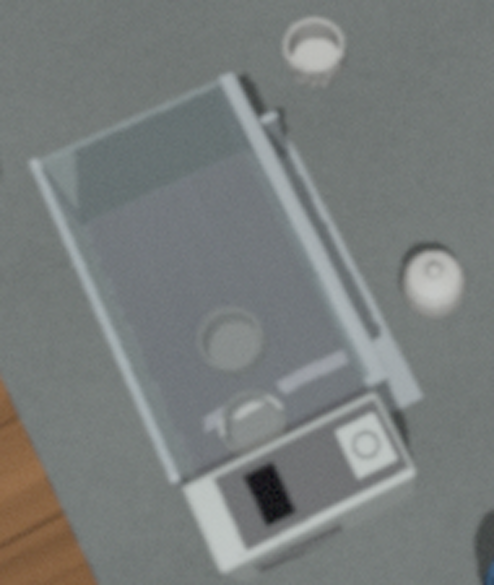

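```bash
cat > m.py <<'E'
from h import *
P={'key':((101,273),(367,443)),'railF-':((652,350),(229,77)),'railF+':((158,317),(376,380)),'railB-':((661,80),(36,162)),'railB+':((181,47),(175,480)),
'ctlB':((64,62),(225,570)),'ctlF':((42,307),(412,472)),'in1':((351,243),(233,337)),'in2':((236,217),(252,418)),'ram':((685,551),(314,47)),'knob':((286,504),(434,269)),'pull':((583,385),(270,118))}
W={}
for k,(t,s) in P.items():
    o1,d1=ray("top",260+t[0]/4,70+t[1]/4);o2,d2=ray("scene",155+s[0]/2.6,90+s[1]/2.6)
    A=np.c_[d1,-d2];x=np.linalg.lstsq(A,o2-o1,rcond=None)[0]
    a,b=o1+x[0]*d1,o2+x[1]*d2;W[k]=(a+b)/2
    print(k,W[k].round(3),'gap',round(np.linalg.norm(a-b)*1e3,1))
loc={'key':(-68,177),'railF-':None}
# yaw from rails
for a,b in(('railF-','railF+'),('railB-','railB+'),('ctlF','ctlB')):
    d=W[b]-W[a];print(a,np.degrees(np.arctan2(d[1],d[0])).round(2),np.linalg.norm(d[:2]).round(3))
E
python3 m.py
```

```text
key [0.671 0.179 0.147] gap 3.3
railF- [ 0.618 -0.209  0.173] gap 9.1
railF+ [0.636 0.135 0.163] gap 1.2
railB- [ 0.823 -0.221  0.168] gap 6.9
railB+ [0.839 0.127 0.165] gap 2.4
ctlB [0.838 0.216 0.134] gap 2.9
ctlF [0.647 0.222 0.137] gap 3.5
in1 [ 0.735 -0.006  0.041] gap 5.4
in2 [0.755 0.083 0.044] gap 0.8
ram [ 0.5   -0.272  0.025] gap 4.1
knob [0.52  0.04  0.069] gap 4.1
pull [ 0.599 -0.167  0.138] gap 11.2
railF- 87.03 0.345
railB- 87.4 0.348
ctlF -1.88 0.191
```

```bash
cat >> m.py <<'E'
print('---')
Z={'key':.154,'railF-':.18,'railF+':.18,'railB-':.18,'railB+':.18,'ctlB':.15,'ctlF':.15,'in1':.049,'in2':.049,'ram':.045,'knob':.085,'pull':.132}
L={'key':(-68,177),'ctlB':(100,222),'ctlF':(-100,222),'pull':(-124,-176)}
A={}
for k,(t,s) in P.items():
    a=onz("top",260+t[0]/4,70+t[1]/4,Z[k]);b=onz("scene",155+s[0]/2.6,90+s[1]/2.6,Z[k]);A[k]=((a+b)/2)[:2]
    print(k,a[:2].round(4),b[:2].round(4))
th=np.radians(np.mean([np.degrees(np.arctan2(*(A[b]-A[a])[::-1])) -90 for a,b in(('railF-','railF+'),('railB-','railB+'))]))
R=np.array([[np.cos(th),-np.sin(th)],[np.sin(th),np.cos(th)]])
print('yaw',np.degrees(th))
C=[A[k]-R@(np.array(L[k])/1e3) for k in L];print(np.round(C,4))
C=np.mean(C,0);print('C',C)
for k in A: print(k,(R.T@(A[k]-C)).round(4))
E
python3 m.py|sed -n '/---/,$p'
```

```text
---
key [0.6702 0.1776] [0.6706 0.1819]
railF- [ 0.619  -0.2115] [ 0.6163 -0.2014]
railF+ [0.6313 0.134 ] [0.6368 0.1395]
railB- [ 0.82   -0.2206] [ 0.8199 -0.2109]
railB+ [0.8328 0.1255] [0.8366 0.1314]
ctlB [0.832  0.2126] [0.8358 0.2191]
ctlF [0.6447 0.2189] [0.6472 0.2251]
in1 [ 0.7346 -0.0075] [ 0.7338 -0.0012]
in2 [0.7529 0.0836] [0.7552 0.0843]
ram [ 0.4984 -0.2684] [ 0.5027 -0.2598]
knob [0.5184 0.039 ] [0.5215 0.0465]
pull [ 0.6045 -0.1729] [ 0.5958 -0.1646]
yaw -2.601330293614666
[[ 7.302e-01 -1.000e-04]
 [ 7.239e-01 -1.400e-03]
 [ 7.357e-01 -4.300e-03]
 [ 7.320e-01  1.400e-03]]
C [ 0.73048224 -0.00109383]
key [-0.0683  0.1779]
railF- [-0.1034 -0.2102]
railF+ [-0.1025  0.1333]
railB- [ 0.0991 -0.2104]
railB+ [0.0982 0.1341]
ctlB [0.0935 0.2214]
ctlF [-0.0946  0.219 ]
in1 [ 0.0039 -0.0031]
in2 [0.0197 0.086 ]
ram [-0.2178 -0.2732]
knob [-0.2123  0.0342]
pull [-0.1226 -0.1734]
```

carry_out(linear=[[0.4,-0.9,0],[0.4,-0.9,0],[0.4,-0.9,0],[0.4,-0.9,0],[0.4,-0.9,0],[0.4,-0.9,0],[0.4,-0.9,0],[0.4,-0.9,0],[0.4,-0.9,0],[0.4,-0.9,0],[0.4,-0.9,0],[0.4,-0.9,0]], rotation=[[0,0,0.05],[0,0,0.05],[0,0,0.05],[0,0,0.05],[0,0,0.05],[0,0,0.05],[0,0,0.05],[0,0,0.05],[0,0,0.05],[0,0,0.05],[0,0,0.05],[0,0,0.05]], grip=[-1,-1,-1,-1,-1,-1,-1,-1,-1,-1,-1,-1])

```text
time: 1.3
ee_pos: [0.2448, 0.3127, 0.239]
tcp_rot: [-180.0, -0.0, 169.1]
wrist_force: [-0.2, -0.2, 0.6]
opening: 0.0854
grasp_force: 0.0
```

carry_out(linear=[[0.4,-0.9,0],[0.4,-0.9,0],[0.4,-0.9,0],[0.4,-0.9,0],[0.4,-0.9,0],[0.4,-0.9,0],[0.4,-0.9,0],[0.4,-0.9,0],[0.4,-0.9,0],[0.4,-0.9,0],[0.4,-0.9,0],[0.4,-0.9,0]], rotation=[[0,0,0.05],[0,0,0.05],[0,0,0.05],[0,0,0.05],[0,0,0.05],[0,0,0.05],[0,0,0.05],[0,0,0.05],[0,0,0.05],[0,0,0.05],[0,0,0.05],[0,0,0.05]], grip=[-1,-1,-1,-1,-1,-1,-1,-1,-1,-1,-1,-1])

```text
time: 2.5
ee_pos: [0.3408, 0.0967, 0.2391]
tcp_rot: [-180.0, -0.0, 173.9]
wrist_force: [-0.0, 1.0, 0.3]
opening: 0.0852
grasp_force: 0.0
```

carry_out(linear=[[0.4,-0.9,0],[0.4,-0.9,0],[0.4,-0.9,0],[0.4,-0.9,0],[0.4,-0.9,0],[0.4,-0.9,0],[0.4,-0.9,0],[0.4,-0.9,0],[0.4,-0.9,-0.3],[0.4,-0.9,-0.4],[0.4,-0.9,-0.5],[0.4,-0.9,-0.5]], rotation=[[0,0,0.05],[0,0,0.05],[0,0,0.05],[0,0,0.05],[0,0,0.05],[0,0,0.05],[0,0,0.05],[0,0,0.05],[0,0,0.02],[0,0,0],[0,0,0],[0,0,0]], grip=[-1,-1,-1,-1,-1,-1,-1,-1,-1,-1,-1,-1])

```text
time: 3.7
ee_pos: [0.4368, -0.1193, 0.2046]
tcp_rot: [180.0, -0.0, 177.3]
wrist_force: [0.6, 0.3, 0.2]
opening: 0.0855
grasp_force: 0.0
```

carry_out(linear=[[0.4,-0.9,-0.5],[0.4,-0.9,-0.5],[0.4,-0.9,-0.5],[0.4,-0.9,-0.5],[0.4,-0.9,-0.5],[0.4,-0.9,-0.5],[0.4,-0.9,-0.5],[0.4,-0.7,-0.4],[0,0,0]], rotation=[[0,0,0],[0,0,0],[0,0,0],[0,0,0],[0,0,0],[0,0,0],[0,0,0],[0,0,0],[0,0,0]], grip=[-1,-1,-1,-1,-1,-1,-1,-1,-1])

```text
time: 4.6
ee_pos: [0.5004, -0.2593, 0.1252]
tcp_rot: [179.9, -0.1, 177.2]
wrist_force: [-0.5, 0.6, -0.3]
opening: 0.0854
grasp_force: 0.0
```

Run:
```python
from h import *
o=bot.get_obs();print(o['time'],o['ee_pos'],o['tcp_rot'],o['q'])
a=bot.camera("scene");b=bot.camera("top")
for n in("scene","top"): print(n,proj(n,o['ee_pos']),proj(n,[.5005,-.264,.045]))
f=lambda i,x,y:cv2.resize(i[y:y+110,x:x+110],(390,390),interpolation=cv2.INTER_CUBIC)
cv2.imwrite("pics/g1.png",np.hstack([f(a,220,50),f(b,375,150)]))
```

```text
4.6 [ 0.50043051 -0.25934783  0.12523304] [ 1.79940033e+02 -1.48957402e-01  1.77199542e+02] [-2.73917576e+01  6.24465334e+00 -1.16154097e+00  8.27542073e+01
 -7.45961812e-03 -2.45912117e+01]
scene [274.17293908  93.78419187] [275.76072502 106.62245204]
top [435.47306825 202.96089093] [429.80650828 207.02247802]
```

View pics/g1.png

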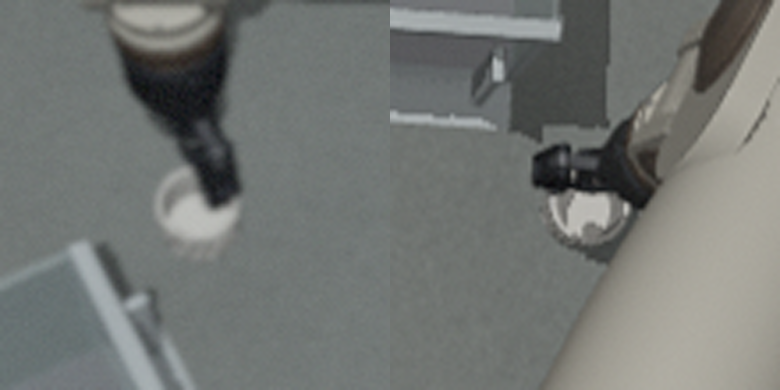

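The left (scene) crop shows one finger ending at about px (284,107), in front of the rim centred at about px (276,107). The right (top) crop shows the +y finger's end at about px (420,197), with the rim at about (429,210). I'll check these against the projected fingertips to find the camera bias.

Run:
```python
from h import *
p=np.array([.5004,-.2593,.117+.013]);ax=np.array([.049,.999,0])
for n,(x,y) in(("scene",(220,50)),("top",(375,150))):
    for s in(.0425,.057,-.0425,-.057):
        q=proj(n,p+s*ax);print(n,s,q.round(1),((q-[x,y])*390/110).round(0))
```

```text
scene 0.0425 [280.6 105.2] [215. 196.]
scene 0.057 [282.9 109.5] [223. 211.]
scene -0.0425 [267.6  80.8] [169. 109.]
scene -0.057 [265.4  76.7] [161.  95.]
top 0.0425 [421.1 201.5] [164. 183.]
top 0.057 [416.1 201.1] [146. 181.]
top -0.0425 [450.7 203.9] [268. 191.]
top -0.057 [455.7 204.3] [286. 192.]
```

carry_out(linear=[[0,-0.12,-0.7],[0,-0.13,-0.7],[0,0,-0.7],[0,0,-0.7],[0,0,-0.6],[0,0,-0.5],[0,0,0]], rotation=[[0,0,0],[0,0,0],[0,0,0],[0,0,0],[0,0,0],[0,0,0],[0,0,0]], grip=[-1,-1,-1,-1,-1,-1,-1])

```text
time: 5.4
ee_pos: [0.4999, -0.263, 0.0474]
tcp_rot: [179.9, -0.1, 177.3]
wrist_force: [0.2, -0.1, 0.0]
opening: 0.0852
grasp_force: 0.0
```

carry_out(linear=[[0,0,-0.4],[0,0,-0.4],[0,0,-0.4],[0,0,-0.1],[0,0,0],[0,0,0],[0,0,0],[0,0,0],[0,0,0],[0,0,0]], rotation=[[0,0,0],[0,0,0],[0,0,0],[0,0,0],[0,0,0],[0,0,0],[0,0,0],[0,0,0],[0,0,0],[0,0,0]], grip=[-1,-1,-1,-1,-0.6,-0.4,-0.2,0,0.2,0.2], grip_force=20)

```text
time: 6.4
ee_pos: [0.5009, -0.2636, 0.0236]
tcp_rot: [-180.0, 0.0, 177.3]
wrist_force: [0.2, 0.7, 1.8]
opening: 0.0669
grasp_force: 23.0
```

carry_out(linear=[[0,0,0.5],[0.1,0.5,0.1],[0.16,0.7,0],[0.16,0.7,0],[0.16,0.7,0],[0.16,0.7,0],[0.16,0.7,0],[0.16,0.7,0],[0.16,0.7,0],[0.18,0.75,0],[0,0,0],[0,0,0]], rotation=[[0,0,0],[0,0,0],[0,0,0],[0,0,0],[0,0,0],[0,0,0],[0,0,0],[0,0,0],[0,0,0],[0,0,0],[0,0,0],[0,0,0]], grip=[0.2,0.2,0.2,0.2,0.2,0.2,0.2,0.2,0.2,0.2,0.2,0.2])

```text
time: 7.6
ee_pos: [0.5288, -0.1401, 0.0353]
tcp_rot: [-180.0, -0.0, 177.3]
wrist_force: [0.3, -0.4, -1.5]
opening: 0.0668
grasp_force: 23.1
```

carry_out(linear=[[0,0,-0.25],[0,0,-0.25],[0,0,-0.1],[0,0,0],[0,0,0],[0,0,0],[0,0,0]], rotation=[[0,0,0],[0,0,0],[0,0,0],[0,0,0],[0,0,0],[0,0,0],[0,0,0]], grip=[0.2,0.2,0.2,0.2,0,-0.6,-1])

```text
time: 8.3
ee_pos: [0.5286, -0.1408, 0.0231]
tcp_rot: [180.0, -0.0, 177.2]
wrist_force: [-0.2, 0.8, -0.5]
opening: 0.0808
grasp_force: 0.0
```

carry_out(linear=[[0,0,0.6],[0,0,1],[0,0,1],[0,0,1],[0,-0.4,1],[0,-0.4,1],[0,-0.4,0.4],[0,-0.4,0],[0,-0.4,0],[0,-0.4,0],[0,-0.4,0],[0,-0.5,0]], rotation=[[0,0,0],[0,0,0],[0,0,0],[0,0,0],[0,0,0],[-0.036,-0.8,0],[-0.036,-0.8,0],[-0.036,-0.8,0],[-0.036,-0.8,0],[-0.036,-0.8,0],[-0.036,-0.8,0],[-0.036,-0.8,0]], grip=[-1,-1,-1,-0.5,0,0.5,1,1,1,1,1,1])

```text
time: 9.5
ee_pos: [0.5287, -0.2068, 0.1451]
tcp_rot: [180.0, 45.2, 177.3]
wrist_force: [0.3, 0.8, 0.2]
opening: 0.0001
grasp_force: 0.0
```

carry_out(linear=[[0.1,0,-0.6],[0.3,0,-0.7],[0.5,0,-0.7],[0.6,0,-0.5],[0.6,0,-0.2],[0.5,0,0],[0,0,0]], rotation=[[0,0,0],[0,0,0],[0,0,0],[0,0,0],[0,0,0],[0,0,0],[0,0,0]], grip=[1,1,1,1,1,1,1])

```text
time: 10.2
ee_pos: [0.5821, -0.2062, 0.0896]
tcp_rot: [179.9, 44.8, 177.3]
wrist_force: [0.4, 0.1, 0.1]
opening: -0.0003
grasp_force: 0.0
```

Run:
```python
from h import *
a=bot.camera("scene");b=bot.camera("top")
f=lambda i,x,y:cv2.resize(i[y:y+110,x:x+110],(390,390),interpolation=cv2.INTER_CUBIC)
cv2.imwrite("pics/g2.png",np.hstack([f(a,220,90),f(b,350,130)]))
```

```text
(no output)
```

View pics/g2.png

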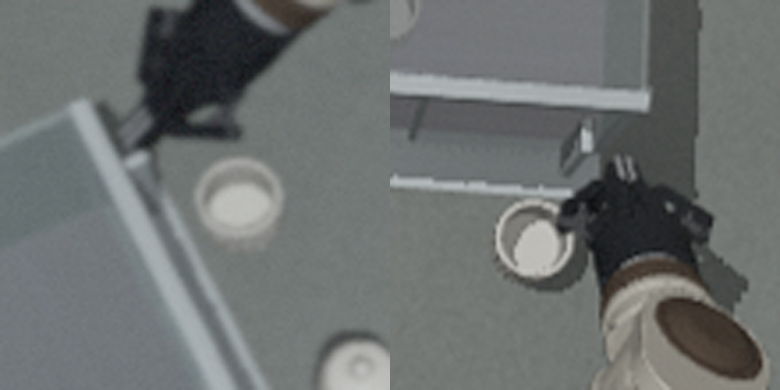

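The left crop shows the shut fingertips at about (125,145), beside the top of the pull at (140,160) and on its free side. The ramekin stands clear of them at (238,200). I'll start pushing the door.

carry_out(linear=[[0.01,0.3,0],[0.02,0.4,0],[0.02,0.5,0],[0.02,0.5,0],[0.02,0.5,0],[0.02,0.5,0],[0.02,0.5,0],[0.02,0.5,0],[0.02,0.5,0]], rotation=[[0,0,0],[0,0,0],[0,0,0],[0,0,0],[0,0,0],[0,0,0],[0,0,0],[0,0,0],[0,0,0]], grip=[1,1,1,1,1,1,1,1,1])

```text
time: 11.2
ee_pos: [0.5838, -0.1237, 0.0897]
tcp_rot: [-179.9, 44.9, 177.1]
wrist_force: [0.8, -13.5, -1.3]
opening: 0.0001
grasp_force: 5.0
```

carry_out(linear=[[0.02,0.5,0],[0.02,0.5,0],[0.02,0.5,0],[0.02,0.5,0],[0.02,0.5,0],[0.02,0.5,0],[0.02,0.5,0],[0.02,0.5,0],[0.02,0.4,0],[0.02,0.4,0]], rotation=[[0,0,0],[0,0,0],[0,0,0],[0,0,0],[0,0,0],[0,0,0],[0,0,0],[0,0,0],[0,0,0],[0,0,0]], grip=[1,1,1,1,1,1,1,1,1,1])

```text
time: 12.2
ee_pos: [0.5878, -0.0274, 0.0896]
tcp_rot: [-180.0, 44.9, 177.1]
wrist_force: [0.1, -10.2, -0.1]
opening: 0.0001
grasp_force: 4.2
```

carry_out(linear=[[-0.6,-0.2,0.3],[-1,-0.6,0.5],[-1,-0.8,0.4],[-1,-0.9,0],[-1,-1,-0.2],[-1,-1,-1],[-0.9,-1,-1],[0,0,-1],[0,0,-1],[0,0,-0.4]], rotation=[[0,0,0],[0,0,0],[0,0,0],[0,0,0],[0,0,0],[0,0,0],[0,0,0],[0,0,0],[0,0,0],[0,0,0]], grip=[1,1,0.06,0.06,0.06,0.06,0.06,0.06,0.06,0.06])

```text
time: 13.2
ee_pos: [0.4614, -0.1383, 0.0183]
tcp_rot: [179.7, 44.5, 177.1]
wrist_force: [-0.5, -0.2, -1.4]
opening: 0.04
grasp_force: 0.0
```

carry_out(linear=[[0.5,-0.02,0.1],[0.8,-0.04,0.1],[0.8,-0.04,0.1],[0.8,-0.04,0.1],[0.8,-0.04,0.05],[0.8,-0.04,0.05]], rotation=[[0,0,0],[0,0,0],[0,0,0],[0,0,0],[0,0,0],[0,0,0]], grip=[0.06,0.06,0.06,0.06,0.06,0.06])

```text
time: 13.8
ee_pos: [0.5534, -0.1425, 0.0313]
tcp_rot: [179.7, 44.7, 177.3]
wrist_force: [-1.1, -0.3, -0.2]
opening: 0.0404
grasp_force: 0.4
```

Run:
```python
from h import *
a=bot.camera("scene");b=bot.camera("top");print(proj("scene",[.578,-.142,.047]),proj("top",[.578,-.142,.047]))
f=lambda i,x,y:cv2.resize(i[y:y+110,x:x+110],(390,390),interpolation=cv2.INTER_CUBIC)
cv2.imwrite("pics/g3.png",np.hstack([f(a,220,90),f(b,330,110)]))
```

```text
[271.61809849 151.76602412] [390.21578916 180.89358748]
```

View pics/g3.png

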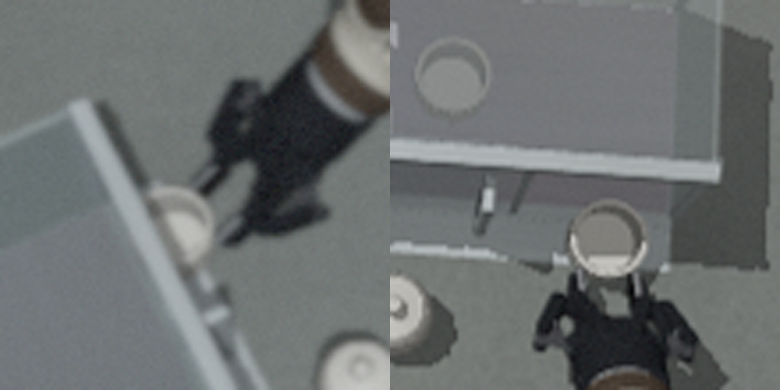

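Left crop: ramekin at (178,228), entering under the rail with both fingertips cradling it. Right crop: the pull at (487,200) is well clear of the ramekin at (608,240). I'll continue inward.

carry_out(linear=[[0.7,-0.03,-0.05],[0.8,-0.04,-0.05],[0.8,-0.04,0],[0.8,-0.04,0],[0.8,-0.04,0],[0.5,-0.02,0],[0.2,0,0]], rotation=[[0,0,0],[0,0,0],[0,0,0],[0,0,0],[0,0,0],[0,0,0],[0,0,0]], grip=[0.06,0.06,0.06,0.06,0.06,0.06,0.06])

```text
time: 14.6
ee_pos: [0.6447, -0.1471, 0.0289]
tcp_rot: [179.7, 44.7, 177.2]
wrist_force: [-2.3, 0.0, 1.3]
opening: 0.0399
grasp_force: 0.9
```

Run:
```python
from h import *
a=bot.camera("scene");b=bot.camera("top");print(bot.get_obs()['ee_pos'])
f=lambda i,x,y:cv2.resize(i[y:y+110,x:x+110],(390,390),interpolation=cv2.INTER_CUBIC)
cv2.imwrite("pics/g4.png",np.hstack([f(a,200,90),f(b,330,80)]))
```

```text
[ 0.64433612 -0.14718321  0.02875741]
```

View pics/g4.png

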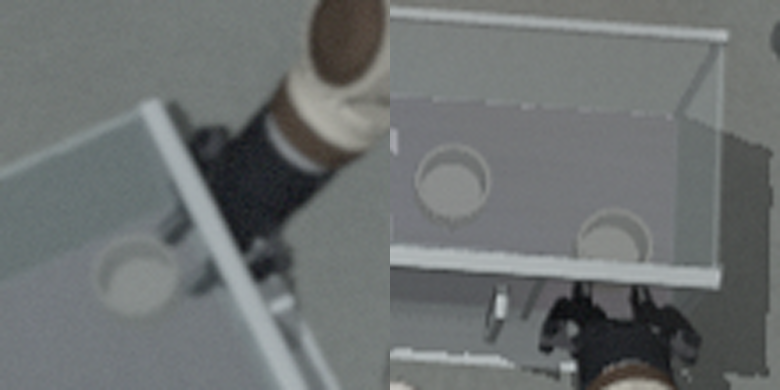

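Left crop: ramekin upright behind the rail at (137,275). Right crop: at (613,243), behind the rail. I'll compute its local pose before retreating.

Run:
```python
from h import *
a=onz("scene",200+137*.282,90+275*.282,.049)[:2];b=onz("top",330+223*.282,80+244*.282,.049)[:2]
th=np.radians(-2.6);R=np.array([[np.cos(th),-np.sin(th)],[np.sin(th),np.cos(th)]]);C=np.array([.7305,-.001])
for p in(a,b,(a+b)/2): print(p,R.T@(p-C))
```

```text
[ 0.68082322 -0.1439186 ] [-0.04314243 -0.14502496]
[ 0.68041246 -0.14991863] [-0.04328058 -0.15103745]
[ 0.68061784 -0.14691861] [-0.0432115  -0.14803121]
```

carry_out(linear=[[-0.7,0.03,0],[-1,0.04,0],[-1,0.04,0],[-1,0.04,0],[-1,0.04,0],[-1,0.04,0],[-1,0.04,0],[-1,0,0.4],[-0.4,0,0.8],[0,0,1],[0,0,1],[0,0,1]], rotation=[[0,0,0],[0,0,0],[0,0,0],[0,0,0],[0,0,0],[0,0,0],[0,0,0],[0,0,0],[0,0,0],[0,0,0],[0,0,0],[0,0,0]], grip=[0.06,0.06,0.06,0.06,0.06,0.06,0.06,0.06,0.06,0.06,0.5,1])

```text
time: 15.9
ee_pos: [0.4818, -0.142, 0.1135]
tcp_rot: [179.8, 44.7, 177.2]
wrist_force: [0.4, -0.9, -0.0]
opening: 0.0123
grasp_force: 0.0
```

carry_out(linear=[[0,0.3,1],[0,0.6,1],[0,1,1],[0.4,1,1],[0.6,1,1],[0.6,1,1],[0.6,1,0.4],[0.7,1,0],[0.7,1,0],[0.7,1,0],[0.7,1,0],[0.7,1,0]], rotation=[[0.036,0.8,0],[0.036,0.8,0],[0.036,0.8,0],[0.036,0.8,0],[0.036,0.8,0],[0.036,0.8,0],[0.036,0.8,0],[0,0,0],[0,0,0],[0,0,0],[0,0,0],[0,0,0]], grip=[1,1,1,1,1,1,1,1,1,1,1,1])

```text
time: 17.1
ee_pos: [0.5963, 0.0766, 0.2409]
tcp_rot: [179.9, -0.2, 177.3]
wrist_force: [0.6, 1.4, -0.1]
opening: 0.0002
grasp_force: 0.0
```

carry_out(linear=[[0.6,0.85,0],[0.6,0.85,0],[0.6,0.85,0],[0.6,0.85,0],[0.6,0.85,0],[0.7,0.85,0],[0,0,-0.8],[0,0,-0.8],[0,0,-0.8],[0,0,-0.6],[0,0,0],[0,0,0]], rotation=[[0,0,0],[0,0,0],[0,0,0],[0,0,0],[0,0,0],[0,0,0],[0,0,0],[0,0,0],[0,0,0],[0,0,0],[0,0,0],[0,0,0]], grip=[1,1,1,1,1,1,1,1,1,1,1,1])

```text
time: 18.3
ee_pos: [0.6702, 0.1778, 0.1813]
tcp_rot: [179.9, -0.2, 177.3]
wrist_force: [-0.0, 0.3, 0.3]
opening: 0.0001
grasp_force: 0.0
```

Run:
```python
from h import *
import time
for i in range(150):
    b=bot.camera("top")   # 0.05 s each: lets the door creep shut
    if i==120: a=bot.camera("scene")
    if bot.get_obs()['time']>25.5: break
a=bot.camera("scene");o=bot.get_obs();print(o['time'],o['ee_pos'],o['q'])
g=lambda i,x,y,w,h:cv2.resize(i[y:y+h,x:x+w],(390,390*h//w),interpolation=cv2.INTER_CUBIC)
cv2.imwrite("pics/g5.png",np.hstack([g(a,190,110,140,190),g(b,260,60,140,190)]))
for p in((-.124,-.176),(-.043,-.148)):pass
```

```text
25.6 [0.67044442 0.17796654 0.18069383] [14.79881577 25.1208693  27.94600903 92.97103347  0.16844686 17.52677249]
```

View pics/g5.png

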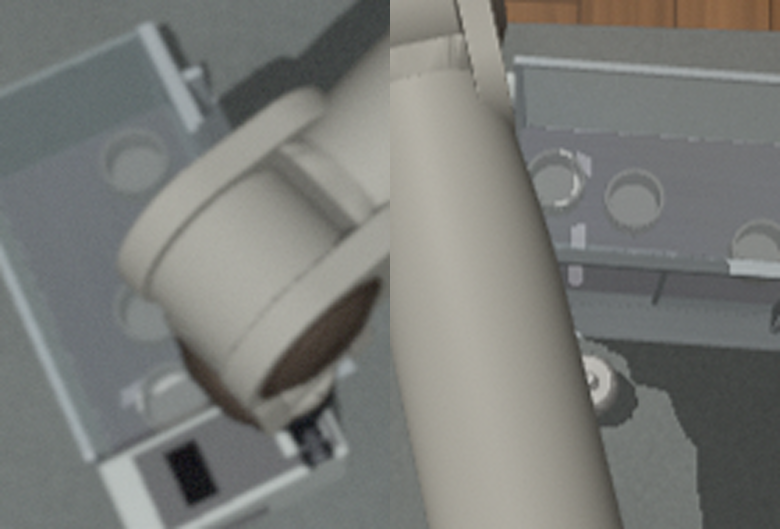

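The left crop shows the ramekin upright inside at (133,162) and the pull at about (195,75), nearly home. The gripper is over the key at (315,435). I'll wait a few seconds more and compare the pull's patch with the first picture numerically.

Run:
```python
from h import *
t0=cv2.imread("pics/top0.png")[158:184,392:416]
for k in range(80):
    b=bot.camera("top")
    if k%16==15:
        r=cv2.matchTemplate(b[150:192,350:430],t0,cv2.TM_CCOEFF_NORMED);_,s,_,l=cv2.minMaxLoc(r);print(bot.get_obs()['time'],s,l,'home (42,8)')
```

```text
26.4 0.9812203645706177 (42, 8) home (42,8)
27.2 0.9810875654220581 (42, 8) home (42,8)Traceback (most recent call last):
  File "<stdin>", line 4, in <module>
ValueError: 200 camera calls are used up
```

carry_out(linear=[[0,0,0],[0,0,0],[0,0,0],[0,0,0],[0,0,0],[0,0,0],[0,0,0],[0,0,0],[0,0,0],[0,0,0],[0,0,0],[0,0,0]], rotation=[[0,0,0],[0,0,0],[0,0,0],[0,0,0],[0,0,0],[0,0,0],[0,0,0],[0,0,0],[0,0,0],[0,0,0],[0,0,0],[0,0,0]], grip=[1,1,1,1,1,1,1,1,1,1,1,1])

```text
time: 29.0
ee_pos: [0.6704, 0.178, 0.1807]
tcp_rot: [179.9, -0.2, 177.3]
wrist_force: [-0.8, -0.3, 0.6]
opening: 0.0001
grasp_force: 0.0
```

carry_out(linear=[[0,0,-0.2],[0,0,-0.2],[0,0,-0.15],[0,0,-0.1],[0,0,0],[0,0,0],[0,0,0],[0,0,0],[0,0,0],[0,0,0],[0,0,0],[0,0,0]], rotation=[[0,0,0],[0,0,0],[0,0,0],[0,0,0],[0,0,0],[0,0,0],[0,0,0],[0,0,0],[0,0,0],[0,0,0],[0,0,0],[0,0,0]], grip=[1,1,1,1,1,1,1,1,1,1,1,1])

```text
time: 30.2
ee_pos: [0.6705, 0.178, 0.1677]
tcp_rot: [179.9, -0.2, 177.3]
wrist_force: [0.5, -0.2, -0.5]
opening: -0.0002
grasp_force: 0.0
```

carry_out(linear=[[0,0,-0.05],[0,0,-0.05],[0,0,-0.05],[0,0,0],[0,0,0]], rotation=[[0,0,0],[0,0,0],[0,0,0],[0,0,0],[0,0,0]], grip=[1,1,1,1,1])

```text
time: 30.7
ee_pos: [0.6704, 0.178, 0.1646]
tcp_rot: [179.9, -0.2, 177.3]
wrist_force: [0.7, 0.2, 0.0]
opening: 0.0001
grasp_force: 0.0
```

carry_out(linear=[[0,0,-0.05],[0,0,-0.05],[0,0,0],[0,0,0]], rotation=[[0,0,0],[0,0,0],[0,0,0],[0,0,0]], grip=[1,1,1,1])

```text
time: 31.1
ee_pos: [0.6704, 0.1779, 0.1626]
tcp_rot: [179.9, -0.2, 177.3]
wrist_force: [0.2, 0.2, -0.3]
opening: -0.0002
grasp_force: 0.0
```

carry_out(linear=[[0,0,-0.025],[0,0,-0.025],[0,0,0],[0,0,0]], rotation=[[0,0,0],[0,0,0],[0,0,0],[0,0,0]], grip=[1,1,1,1])

```text
time: 31.5
ee_pos: [0.6705, 0.178, 0.162]
tcp_rot: [179.9, -0.2, 177.3]
wrist_force: [-0.6, 0.5, 2.1]
opening: 0.0
grasp_force: 1.1
```

Contact is at 0.162. I'll go on in 0.5 mm steps.

carry_out(linear=[[0,0,-0.025],[0,0,-0.025],[0,0,0],[0,0,0]], rotation=[[0,0,0],[0,0,0],[0,0,0],[0,0,0]], grip=[1,1,1,1])

```text
time: 31.9
ee_pos: [0.6705, 0.178, 0.1609]
tcp_rot: [179.9, -0.2, 177.3]
wrist_force: [-0.5, -0.3, 4.4]
opening: 0.0
grasp_force: 2.1
```

carry_out(linear=[[0,0,-0.025],[0,0,0],[0,0,0]], rotation=[[0,0,0],[0,0,0],[0,0,0]], grip=[1,1,1])

```text
time: 32.2
ee_pos: [0.6705, 0.178, 0.1606]
tcp_rot: [179.9, -0.2, 177.3]
wrist_force: [-1.0, -1.6, 6.0]
opening: -0.0002
grasp_force: 3.0
```

carry_out(linear=[[0,0,-0.015],[0,0,0],[0,0,0]], rotation=[[0,0,0],[0,0,0],[0,0,0]], grip=[1,1,1])

```text
time: 32.5
ee_pos: [0.6705, 0.178, 0.1606]
tcp_rot: [179.9, -0.1, 177.3]
wrist_force: [-2.1, -0.6, 7.5]
opening: -0.0003
grasp_force: 3.7
```

carry_out(linear=[[0,0,0.3],[0,0,0.6],[0,0,0.8],[0,0,0.8],[0,0,0.5],[0,0,0],[0,0,0],[0,0,0]], rotation=[[0,0,0],[0,0,0],[0,0,0],[0,0,0],[0,0,0],[0,0,0],[0,0,0],[0,0,0]], grip=[1,1,1,1,1,1,1,1])

```text
time: 33.3
ee_pos: [0.6702, 0.1779, 0.2188]
tcp_rot: [179.9, -0.3, 177.3]
wrist_force: [0.1, -0.2, -0.1]
opening: -0.0002
grasp_force: 0.0
```

```bash
python3 -c "
from workcell import bot
print(bot.job_done())"
```

```text
the job is handed in; nothing more can be done
None
```

The job is handed in at about 33 s of the 72 s allowed, with no verdict returned: the ramekin measured about 43 mm behind the cabinet's centre line (limit 69 mm), the door matched its shut position in the last pictures, and the start key was pressed at about 7.5 N and released.

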